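# Lock a camera plate under its keeper stud

## Robot

A 6-joint arm with a two-finger parallel gripper is mounted at the origin on the work surface. World frame = base frame: x ahead of the robot, y to its left, z up, the work surface at z = 0. Lengths are in m, angles in rad, forces in N, time in s.
With the tool pointing down it reaches from about 0.425 to 0.95 m from the base axis. Payload 3.5 kg.
Tool frame: the origin (TCP) lies on the centre line of the jaws, within the pads' length; the fingertips stand 11 mm ahead of it and the grasp point (between the pads) lies 8 mm behind it; y points along the fingers, x is the direction in which the jaws open and shut, and the axes are right-handed (so a half turn about y gives the same grasp; the last joint's range is limited). The gripper opens to 85 mm and grips with 20 to 120 N. Pads are 22 mm wide; open, the fingers measure 114 mm over their backs; the gripper's body (76 mm by 85 mm) begins 54 mm behind the grasp point. The pads swing forward as they close: fully open they stand 13 mm farther back than shut.
Start: joints at [-1.432, 0.286, 1.577, -0, 1.279, -0.15], TCP at [0.192, -0.647, 0.242] pointing down, gripper open.
Joint ranges: [-2.77, 2.77], [-0.9, 2.22], [0.21, 2.48], [-1.53, 4.67], [0.24, 2.81], [-2.84, 2.84]. Speed limits (rad/s): [2.79, 2.79, 3.14, 3.14, 3.14, 3.14].

## Interface

Orientations are given as a unit quaternion [x, y, z, w].
In Python, from plant import get_state, read_camera, sign_off gives the robot as it stands.
- The arm moves only by the shell command python3 -m inch 'ROWS' [FORCE]. ROWS is JSON, a list of rows, each an object of numbers: "ax", "ay", "az": the turn, a rotation vector about the tool's x, y, z in rad; "x", "y", "z": the shift along the tool's x, y, z in mm; "hand": the closure, from -1 (fully open) to 1 (shut). In form: [{"ax": .., "ay": .., "az": .., "x": .., "y": .., "z": .., "hand": ..}, ...]. A call has 1 to 5 rows; each row shifts and turns the commanded pose from where the row before left it, along the tool's axes as they then stand; what a row does not reach is not made up. A row lasts 1/12 s, in which the tool goes at most 41.7 mm and 7.16 degrees, less where a joint would pass 70% of its speed; a pose out of reach is approached as far as the arm can. A call with a gripper value outside its range is refused whole. The fingers move at their own pace and stop on an object; FORCE is the grip in N (left out, the last holds). Time passes only in rows, so rows that do not move let the fingers close. It gives the time, the measured TCP pose, the force and the opening at its end, in the units of the state.
- get_state(): the state, without advancing time (a new reading comes with each control period).
- read_camera(name): name is "side" or "top" or "wrist"; returns a dict with "img" (480x640x3 uint8, red, green, blue), "fov_y" (degrees; the focal length in pixels is half the picture's height over the tangent of half this angle, whatever the lens; pixels are square), "cx", "cy" (the principal point, pixels), "T" (4x4, takes a point from camera to world coordinates); the wrist camera has in their place "T_tool_cam" (4x4, takes a point from camera to tool coordinates, whose origin is the TCP and whose axes are the tool frame's). Camera axes: x right, y down, z forward; pixel columns grow to the right and rows downward; lengths in m; the calibration is good to about 2 mm. The wrist camera is an equidistant fisheye: a pixel r from the principal point sees the ray r / f radians off the axis. A picture is of the moment at which its call begins: read the wrist's pose just before it. There is no depth.
- sign_off(): hands the job in, once; it reports no verdict.
The state is a dict: "time": time; "qpos": joint angles; "dq": joint speeds; "joint_efforts": joint torques, N m; "eef_pos": TCP position; "tcp_rot": TCP orientation; "contact_force": force on the tool from outside, world axes, zero at the start; "wrist_torque": the same for the moment, N m; "opening": opening from 0.0 (shut) to 1.0 (fully open).
Only numpy, scipy, OpenCV 4.12 (cv2) and the standard library are available. Lean on these libraries where they do the work, as an engineer would, in place of code of your own. Each camera call takes 0.05 s, during which the arm holds its last target. There are 200 camera calls.

## Task

Park the L-shaped aluminium camera plate on its keeper: tip it nose-down so that the oblong eye passes over the stud's wide head, draw it back by feel until the nose-side rim of the eye hooks the neck under the head, and level it down flat onto the wooden seat, where it can no longer be lifted straight off. Then let go of it. Be gentle with the sprung stud (never force it more than about 1.5 mm aside, some 6 N) and leave the other things where they are.

Things in the scene. Friction and masses are not known exactly. Their poses are not given: they have to be found in the camera images.
- eye (a point): Centre of the oblong eye in the foot of the loose aluminium L-plate (160 g), at underside level. Plate axes: x to its upright leg, y along the eye, z up. Foot 4 mm thick, 75 mm wide, x -38 (nose tip) to 54. Eye 36 mm wide (x -18 to 18), 63 mm long (y -31.5 to 31.5). At the start the foot lies flat on the table, leg up and on the side away from the robot.
- leg (a point): Centre of the plate's upright leg, the thing to grip; plate axes; at (49, 0, 31.5) mm from eye. The leg is 10 mm thick along x, 40 mm wide along y, its top 59 mm above the underside.
- nose_rim (a point): Middle of the lower edge of the eye's nose-side rim, at (-18, 0, 0) mm from eye; plate axes. This edge hooks the stud's neck. The rim itself is 20 mm wide, from here to the nose tip.
- keeper: Fixed keeper; origin on the table at the middle of the stud's adjustment range; x towards the seat (about away from the robot), z up. Steel base 8 mm high, x -78 to 102, y -55 to 55. The stud stands at y = 0 and anywhere from x = -14 to +14 mm: its foot is clamped by hand and not measured, so feel or see where it is. Under the eye's nose side there is free space down to z = 16 mm.
- seat (a point): Point on the wooden seat block's top, 30 mm above the table, at keeper x = 59, y = 0; keeper axes. The seat spans keeper x 24 to 94, y -45 to 45. The leg end of the plate rests on it, flat, when parked; the nose side then stands free over the gap before it. The head's underside is 9 mm above this level.
- head_height (a point): Where the stud's head would be if clamped mid-way: keeper (0, 0, 39) mm, the head's underside, 9 mm above the seat; the true stud is up to 14 mm off along keeper x. Neck 11 mm diameter. Flat round head 56 mm diameter, 3 mm thick. The head is wider than the eye, so a level plate cannot pass it.
- stud (a joint): Sideways give of the stud along keeper x from its rest place (m, + to the seat); spring of 4 N/mm; over 1.5 mm (6 N) is too rough. Way on: tipped 25 degrees nose-down, the nose rim goes down on the head's -x side, under the head, then +x to the neck; only with that edge within about 1 mm of the neck does the leg-side rim clear the head when levelled.
- filter_box: Bystander: flat grey plastic filter wallet box, 100 x 90 x 35 mm; origin under its centre.
- cap_dish: Bystander: white ceramic dish 124 mm across, 28 mm high, holding black lens caps; origin under its centre.
- zoom_lens: Bystander: black zoom lens lying on its side along its x, 170 mm long, 81 mm high; origin under it.
- camera: Bystander: black camera body, 45 x 130 mm, 95 mm high; origin under its centre.
- charger: Bystander: black battery charger with a battery on it, 100 x 65 x 44 mm; origin under its centre.
- lens_hood: Bystander: black cup-shaped lens hood, 84 mm across, 50 mm high; origin under its centre.
Mind the look-alikes: they are no part of the job. What is shaped like the part that bears eye but purple or yellow is not meant.

How it is judged:
On the way:
1. the plate is tipped nose-down with the eye over the stud and its nose rim below the head (angle between eye's own z axis and vertical above 0.14 rad and x of nose_rim in the frame of keeper between -0.03 and 0.014 m and y of nose_rim in the frame of keeper between -0.01 and 0.01 m and z of nose_rim in the frame of keeper between 0.01 and 0.037 m), for 0.1 s.
At the end, for the whole second after the job is handed in: The plate lies level on the seat (tilt under 0.05 rad, underside 27.5 to 32 mm above the table) with the stud through its eye and the head above it (eye centre within 28 mm of the keeper's origin along x and 8 mm across, in line within 0.1 rad), at rest and released, the stud unstrained (x of eye in the frame of keeper between -0.028 and 0.028 m and y of eye in the frame of keeper between -0.008 and 0.008 m and z of eye in the frame of keeper between 0.0275 and 0.032 m and angle between eye's own z axis and vertical below 0.05 rad and angle between the x axis of eye and the x axis of keeper, either way round below 0.1 rad and linear speed of plate below 0.01 m/s and value of joint stud between -0.001 and 0.001 m); the robot touches nothing.
It fails at once if the stud is forced more than 1.5 mm aside (6 N) (value of joint stud above 0.0015 m or value of joint stud below -0.0015 m).
It fails at once if the plate is pressed on the keeper with more than 40 N (contact force between plate and keeper above 40 N).
It fails at once if the plate is pressed on the stud with more than 40 N (contact force between plate and stud above 40 N).
It fails at once if a bystander is shifted more than 15 mm (distance of any of filter_box, cap_dish, zoom_lens, camera, charger, lens_hood from where it was at the start of the episode above 0.015 m).
It also fails if it takes over 67 s, if anything falls off the work surface, if the arm or the gripper's body presses on something with over 40 N, if the wrist force passes 120 N, or if a joint passes its speed limit or range.

## Working session

There is one attempt and no reset: what is moved stays moved. The work goes in short steps, Python scripts to look and compute and a shell command to move; the robot and the scene stay as the last step left them, time stands still between calls to the robot, and variables do not carry over. Pictures are saved under pics/ and viewed, about 8 in all and at most 12, crops included, and the job is handed in when it is done.

```bash
mkdir -p pics; ls; python3 - <<'E'
from plant import *
import cv2,numpy as np
s=get_state(); print({k:np.round(v,3).tolist() for k,v in s.items()})
for n in("top","side"):
    c=read_camera(n); cv2.imwrite(f"pics/{n}0.png",c["img"][:,:,::-1]); print(n,c["fov_y"],c["cx"],c["cy"],np.round(c["T"],4).tolist())
    np.savez(f"{n}0.npz",**c)
E
```

```text
pics
{'time': 0.0, 'qpos': [-1.432, 0.287, 1.578, -0.0, 1.279, -0.15], 'dq': [-0.001, 0.001, -0.0, -0.0, -0.0, 0.002], 'joint_efforts': [0.001, -40.598, -29.263, -0.0, 0.006, -0.0], 'eef_pos': [0.192, -0.646, 0.241], 'tcp_rot': [-0.566, 0.423, -0.422, 0.567], 'contact_force': [0.146, 0.22, -0.209], 'wrist_torque': [-0.024, -0.019, -0.064], 'opening': 0.999}
top 43.289177282398974 320.6619085330969 232.0193740106987 [[-0.0028, -0.9903, 0.1387, 0.31], [-0.9997, -0.0005, -0.0237, 0.0219], [0.0236, -0.1387, -0.9901, 1.4215], [0.0, 0.0, 0.0, 1.0]]
side 50.35846714461461 321.7747172385095 243.30711879611604 [[-0.6874, -0.371, 0.6244, -0.3651], [-0.7263, 0.3495, -0.5919, 0.821], [0.0014, -0.8604, -0.5097, 0.7753], [0.0, 0.0, 0.0, 1.0]]
```

View pics/top0.png

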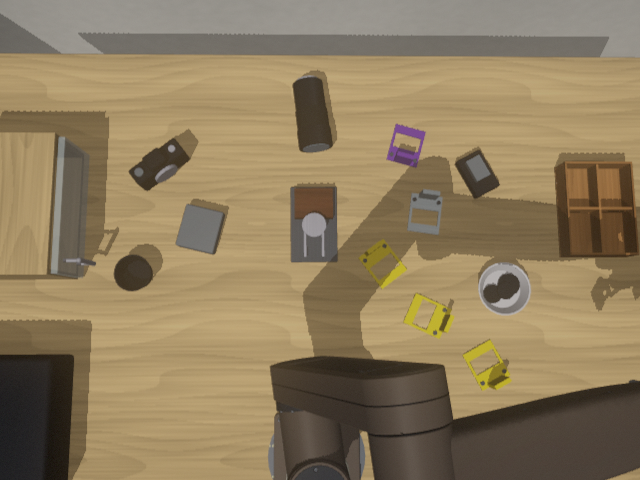

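View pics/side0.png

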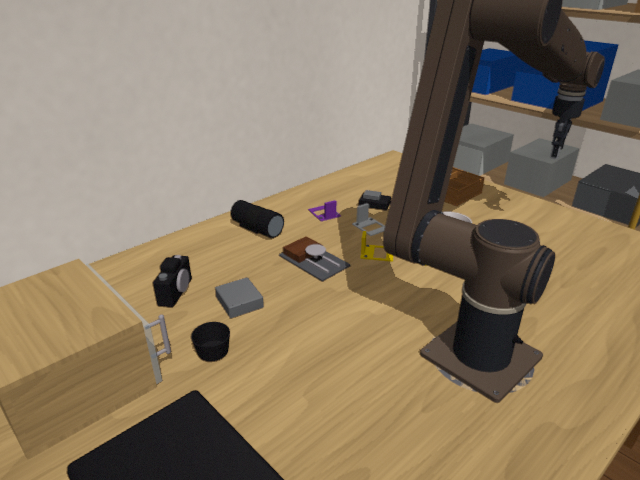

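The top view shows five plates of this shape: purple (406,146), yellow (383,263), yellow (429,315), yellow (487,366) and grey (426,212). The grey one fits because it is bare aluminium with its leg on the far side. The keeper is at (314,223), with its stud head at about (314,225). I'll confirm with an enlarged crop and measure.

```bash
cat > h.py <<'E'
import numpy as np,cv2
from scipy.spatial.transform import Rotation as R
def ray(c,u,v):
    f=240/np.tan(np.radians(float(c["fov_y"]))/2); T=c["T"]
    d=T[:3,:3]@np.array([(u-c["cx"])/f,(v-c["cy"])/f,1.]); return T[:3,3],d/np.linalg.norm(d)
def onz(c,u,v,z):
    o,d=ray(c,u,v); return o+d*(z-o[2])/d[2]
def proj(c,p):
    f=240/np.tan(np.radians(float(c["fov_y"]))/2); T=c["T"]
    q=T[:3,:3].T@(np.array(p)-T[:3,3]); return np.array([c["cx"]+f*q[0]/q[2],c["cy"]+f*q[1]/q[2]])
E
python3 - <<'E'
from h import *
c=np.load("top0.npz"); im=c["img"]
cv2.imwrite("pics/crop1.png",cv2.resize(im[170:280,280:460,::-1],None,fx=4.4,fy=4.4,interpolation=cv2.INTER_CUBIC))
hsv=cv2.cvtColor(im,cv2.COLOR_RGB2HSV)
for p in [(314,225),(426,230),(413,215),(300,240),(314,205),(426,197)]: print(p,hsv[p[1],p[0]])
# grey low sat in boxes
for nm,(x0,x1,y0,y1),lo,hi in [("plate",(400,450,183,240),(0,0,60),(180,60,255)),("keeper",(285,345,178,268),(0,0,0),(180,75,110)),("head",(295,335,205,245),(0,0,150),(180,40,255)),("seat",(285,345,178,225),(0,110,30),(14,255,255))]:
    m=np.zeros(im.shape[:2],np.uint8); m[y0:y1,x0:x1]=cv2.inRange(hsv[y0:y1,x0:x1],lo,hi)
    cs,_=cv2.findContours(m,cv2.RETR_EXTERNAL,2); k=max(cs,key=cv2.contourArea)
    print(nm,cv2.contourArea(k),cv2.minAreaRect(k),cv2.boundingRect(k))
    for z in(0,.004,.008,.03,.042):
        print("  z",z,[np.round(onz(c,*q,z)[:2],4).tolist() for q in cv2.boxPoints(cv2.minAreaRect(k))])
E
```

```text
(314, 225) [162   8 157]
(426, 230) [ 45   4 124]
(413, 215) [ 18 106 123]
(300, 240) [13 19 94]
(314, 205) [ 13 131 105]
(426, 197) [15 26 78]
plate 1256.0 ((424.84979248046875, 210.77642822265625), (31.663976669311523, 44.22441101074219), 6.709836959838867) (407, 189, 36, 46)
  z 0 [[0.5119, -0.2169], [0.6187, -0.2318], [0.6098, -0.3076], [0.5031, -0.2919]]
  z 0.004 [[0.5114, -0.2162], [0.6179, -0.231], [0.609, -0.3067], [0.5025, -0.291]]
  z 0.008 [[0.5108, -0.2155], [0.617, -0.2303], [0.6081, -0.3057], [0.502, -0.2901]]
  z 0.03 [[0.5077, -0.2118], [0.6122, -0.2264], [0.6035, -0.3006], [0.499, -0.2853]]
  z 0.042 [[0.506, -0.2098], [0.6096, -0.2243], [0.601, -0.2978], [0.4974, -0.2826]]
keeper 1526.0 ((314.0, 224.0), (74.0, 46.0), 90.0) (291, 187, 47, 75)
  z 0 [[0.618, 0.0586], [0.6182, -0.0517], [0.4401, -0.0505], [0.4401, 0.0579]]
  z 0.004 [[0.6171, 0.0585], [0.6174, -0.0515], [0.4397, -0.0503], [0.4398, 0.0578]]
  z 0.008 [[0.6162, 0.0584], [0.6165, -0.0513], [0.4393, -0.0501], [0.4394, 0.0577]]
  z 0.03 [[0.6115, 0.0579], [0.6117, -0.0501], [0.4373, -0.049], [0.4374, 0.057
[... 348 characters left out ...]
5511, -0.0224], [0.4795, -0.0221], [0.4795, 0.032]]
  z 0.03 [[0.5473, 0.032], [0.5474, -0.0217], [0.4768, -0.0214], [0.4768, 0.0319]]
  z 0.042 [[0.5452, 0.0319], [0.5453, -0.0213], [0.4754, -0.021], [0.4754, 0.0318]]
seat 954.5 ((313.5, 202.5), (29.0, 37.0), 90.0) (295, 188, 38, 30)
  z 0 [[0.6156, 0.049], [0.6158, -0.0397], [0.5452, -0.0393], [0.5451, 0.0488]]
  z 0.004 [[0.6147, 0.049], [0.6149, -0.0395], [0.5446, -0.0391], [0.5445, 0.0488]]
  z 0.008 [[0.6138, 0.0489], [0.614, -0.0393], [0.5439, -0.0389], [0.5438, 0.0487]]
  z 0.03 [[0.6091, 0.0485], [0.6093, -0.0384], [0.5403, -0.038], [0.5402, 0.0483]]
  z 0.042 [[0.6065, 0.0482], [0.6067, -0.0379], [0.5383, -0.0375], [0.5382, 0.048]]
```

View pics/crop1.png

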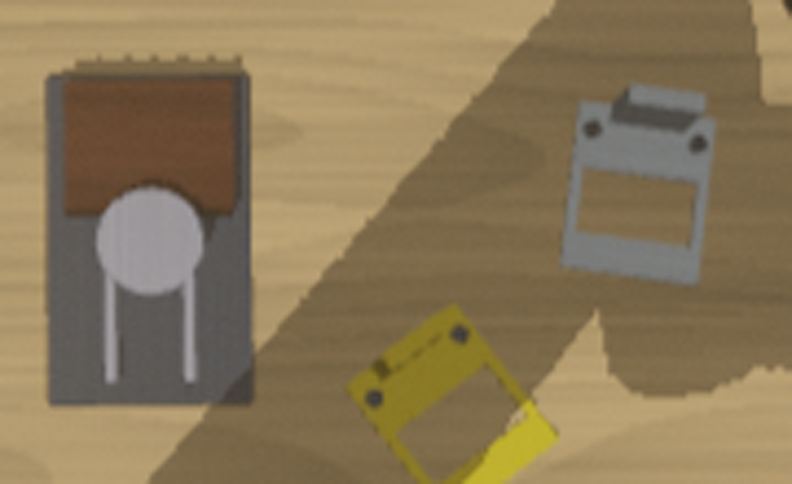

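The crop confirms the grey plate: its foot corners are near (561,268)/(697,284), its eye is open and its leg is at the far side. The keeper's head is at crop (150,240). Next I'll turn these into positions.

```bash
python3 - <<'E'
from h import *
from plant import get_state
s=get_state(); M=R.from_quat(s["tcp_rot"]).as_matrix(); print("tool axes cols\n",M.round(3),s["eef_pos"])
c=np.load("top0.npz"); P=lambda u,v,z:onz(c,280+(u+.5)/4.4-.5,170+(v+.5)/4.4-.5,z)
foot=[P(*q,.004) for q in[(561,268),(697,284),(714,120),(580,101)]]
eye=[P(*q,.004) for q in[(581,168),(696,186),(690,248),(577,235)]]
for n,q in(("foot",foot),("eye",eye)):
    q=np.array(q); print(n,q.mean(0).round(4),[round(float(np.linalg.norm(q[i]-q[i-1])),4) for i in range(4)],
     "yaw deg",np.degrees(np.arctan2(*( (q[3]-q[0] if n=="foot" else q[0]-q[3])[[1,0]]))).round(2), np.degrees(np.arctan2(*( (q[2]-q[1] if n=="foot" else q[1]-q[2])[[1,0]]))).round(2),"from y:",[np.degrees(np.arctan2(-(a-b)[0],(a-b)[1])).round(2) for a,b in ((q[0],q[1]),(q[3],q[2]))])
leg=np.array([P(*q,.059) for q in[(631,86),(706,95),(703,110),(627,103)]]); print("legtop",leg.mean(0).round(4),leg.round(4).tolist())
for n,z,q in(("base",.008,[(47,75),(253,75),(253,404),(49,404)]),("seat",.03,[(63,77),(236,77),(236,213),(65,213)]),("head",.042,[(97,240),(204,240),(150,187),(150,295)])):
    q=np.array([P(*k,z) for k in q]);print(n,q.mean(0).round(4),q.round(4)[:,:2].tolist())
# head circle in side view
cs=np.load("side0.npz"); hs=cv2.cvtColor(cs["img"],cv2.COLOR_RGB2HSV); x0,y0=296,236
m=cv2.inRange(hs[y0:272,x0:336],(0,0,150),(180,50,255)); k=max(cv2.findContours(m,0,2)[0],key=cv2.contourArea); e=cv2.fitEllipse(k); print("side head ell",e); print(onz(cs,e[0][0]+x0,e[0][1]+y0,.042).round(4))
E
```

```text
tool axes cols
 [[ 0.285 -0.     0.959]
 [-0.959  0.002  0.285]
 [-0.002 -1.     0.   ]] [ 0.19219394 -0.64646656  0.24107019]
foot [ 0.5534 -0.2605  0.004 ] [0.0928, 0.0741, 0.091, 0.0738] yaw deg -7.73 -7.58 from y: [np.float64(-6.74), np.float64(-8.1)]
eye [ 0.5445 -0.2591  0.004 ] [0.0369, 0.0632, 0.0343, 0.0616] yaw deg -4.73 -7.16 from y: [np.float64(-8.95), np.float64(-6.58)]
legtop [ 0.5942 -0.266   0.059 ] [[0.6008, -0.2473, 0.059], [0.5961, -0.2867, 0.059], [0.5881, -0.2849, 0.059], [0.5917, -0.245, 0.059]]
base [0.5278 0.0041 0.008 ] [[0.6171, 0.0601], [0.6173, -0.0516], [0.4383, -0.0504], [0.4384, 0.0583]]
seat [0.5746 0.0046 0.03  ] [[0.6112, 0.051], [0.6114, -0.0413], [0.5379, -0.0409], [0.5378, 0.0497]]
head [0.5213 0.0047 0.042 ] [[0.5215, 0.0326], [0.5215, -0.0235], [0.5497, 0.0048], [0.4924, 0.0049]]
side head ell ((19.327667236328125, 13.259007453918457), (9.047928810119629, 19.60413360595703), 89.50193786621094)
[0.522  0.0046 0.042 ]
```

```bash
r='{"x":-16.7,"y":3,"z":32.9}'; python3 -m inch '[{"x":-16.7,"y":3,"z":32.9},{"x":-16.7,"y":3,"z":32.9},{"x":-16.7,"y":3,"z":32.9},{"x":-16.7,"y":3,"z":32.9},{"x":-16.7,"y":3,"z":32.9}]' 30
python3 -m inch '[{"x":-16.7,"y":3,"z":32.9},{"x":-16.7,"y":3,"z":32.9},{"x":-16.7,"y":3,"z":32.9},{"x":-16.7,"y":3,"z":32.9},{"x":-16.7,"y":3,"z":32.9}]'
python3 -m inch '[{"x":-16.7,"y":3,"z":32.9},{"x":-16.7,"y":3,"z":32.9},{"x":-16.7,"y":3,"z":32.9},{"x":-16.7,"y":3,"z":32.9},{"x":-16.7,"y":3,"z":32.9}]'
python3 -m inch '[{"ay":-0.115},{"ay":-0.115},{"ay":-0.115},{"ay":-0.115},{"ay":-0.115}]'
python3 -m inch '[{"ay":-0.115},{"ay":-0.115},{"ay":-0.115},{"ay":-0.115},{"ay":-0.115}]'
```

```text
validation failed for argument at $[0]...
validation failed for argument at $[0]...
validation failed for argument at $[0]...
validation failed for argument at $[0]...
validation failed for argument at $[0]...
```

```bash
python3 -m inch '[{"ax":0,"ay":0,"az":0,"x":-16.7,"y":3,"z":32.9,"hand":-1},{"ax":0,"ay":0,"az":0,"x":-16.7,"y":3,"z":32.9,"hand":-1},{"ax":0,"ay":0,"az":0,"x":-16.7,"y":3,"z":32.9,"hand":-1},{"ax":0,"ay":0,"az":0,"x":-16.7,"y":3,"z":32.9,"hand":-1},{"ax":0,"ay":0,"az":0,"x":-16.7,"y":3,"z":32.9,"hand":-1}]' 30
```

```text
time: 0.52
eef_pos: [0.327, -0.5185, 0.2265]
tcp_rot: [-0.566, 0.423, -0.423, 0.567]
contact_force: [0.8, -0.1, 0.9]
opening: 0.999
```

```bash

python3 -m inch '[{"ax":0,"ay":0,"az":0,"x":-16.7,"y":3,"z":32.9,"hand":-1},{"ax":0,"ay":0,"az":0,"x":-16.7,"y":3,"z":32.9,"hand":-1},{"ax":0,"ay":0,"az":0,"x":-16.7,"y":3,"z":32.9,"hand":-1},{"ax":0,"ay":0,"az":0,"x":-16.7,"y":3,"z":32.9,"hand":-1},{"ax":0,"ay":0,"az":0,"x":-16.7,"y":3,"z":32.9,"hand":-1}]'
python3 -m inch '[{"ax":0,"ay":0,"az":0,"x":-16.7,"y":3,"z":32.9,"hand":-1},{"ax":0,"ay":0,"az":0,"x":-16.7,"y":3,"z":32.9,"hand":-1},{"ax":0,"ay":0,"az":0,"x":-16.7,"y":3,"z":32.9,"hand":-1},{"ax":0,"ay":0,"az":0,"x":-16.7,"y":3,"z":32.9,"hand":-1},{"ax":0,"ay":0,"az":0,"x":-16.7,"y":3,"z":32.9,"hand":-1}]'
python3 -m inch '[{"ax":0,"ay":-0.115,"az":0,"x":0,"y":0,"z":0,"hand":-1},{"ax":0,"ay":-0.115,"az":0,"x":0,"y":0,"z":0,"hand":-1},{"ax":0,"ay":-0.115,"az":0,"x":0,"y":0,"z":0,"hand":-1},{"ax":0,"ay":-0.115,"az":0,"x":0,"y":0,"z":0,"hand":-1},{"ax":0,"ay":-0.115,"az":0,"x":0,"y":0,"z":0,"hand":-1}]'
python3 -m inch '[{"ax":0,"ay":-0.115,"az":0,"x":0,"y":0,"z":0,"hand":-1},{"ax":0,"ay":-0.115,"az":0,"x":0,"y":0,"z":0,"hand":-1},{"ax":0,"ay":-0.115,"az":0,"x":0,"y":0,"z":0,"hand":-1},{"ax":0,"ay":-0.115,"az":0,"x":0,"y":0,"z":0,"hand":-1},{"ax":0,"ay":-0.115,"az":0,"x":0,"y":0,"z":0,"hand":-1}]'
python3 - <<'E'
from h import *
from plant import *
s=get_state(); M=R.from_quat(s["tcp_rot"]).as_matrix(); print(M.round(3),s["eef_pos"].round(4) if hasattr(s["eef_pos"],"round") else s["eef_pos"],np.round(s["qpos"],3))
d=np.array([.5936,-.2657,.035])-s["eef_pos"]; print("to grasp, tool mm",(M.T@d*1000).round(1),"yaw of toolx",np.degrees(np.arctan2(M[1,0],M[0,0])))
c=read_camera("wrist"); np.savez("wrist0.npz",pos=s["eef_pos"],M=M,**c); print(c["fov_y"],c["cx"],c["cy"],c["T_tool_cam"].round(4).tolist())
cv2.imwrite("pics/wrist0.png",c["img"][:,:,::-1])
E
```

```text
time: 0.93
eef_pos: [0.4609, -0.3915, 0.2117]
tcp_rot: [-0.567, 0.423, -0.423, 0.567]
contact_force: [0.4, -0.0, -0.4]
opening: 1.003
time: 1.35
eef_pos: [0.5948, -0.2647, 0.1966]
tcp_rot: [0.567, -0.423, 0.422, -0.567]
contact_force: [-0.9, -1.0, -0.8]
opening: 0.998
time: 1.77
eef_pos: [0.5938, -0.2659, 0.1965]
tcp_rot: [-0.664, 0.243, -0.242, 0.664]
contact_force: [0.1, 0.4, 0.3]
opening: 1.0
time: 2.18
eef_pos: [0.5936, -0.2661, 0.1965]
tcp_rot: [-0.705, 0.045, -0.044, 0.706]
contact_force: [-1.2, 0.9, 0.1]
opening: 0.999
[[ 0.992 -0.001  0.126]
 [-0.126  0.001  0.992]
 [-0.001 -1.     0.001]] [ 0.5936 -0.2661  0.1965] [-0.577  0.273  1.679 -0.     1.191 -0.451]
to grasp, tool mm [1.000e-01 1.615e+02 3.000e-01] yaw of toolx -7.236472045724628
65.70646984690485 320.00412298503284 247.58671832569345 [[1.0, -0.0005, 0.0001, 0.0004], [-0.0003, -0.3082, 0.9513, -0.1324], [-0.0004, -0.9513, -0.3082, 0.0802], [0.0, 0.0, 0.0, 1.0]]
```

View pics/wrist0.png

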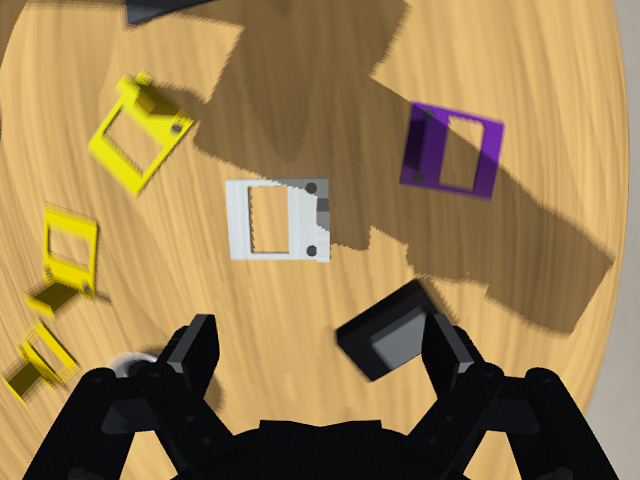

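The wrist view shows the plate at (228–330, 178–262), with its eye at about (268,219) and its leg to the right at (322,210). I'll cross-check the pose from this view.

```bash
cat >> h.py <<'E'
def wonz(w,u,v,z):
    f=240/np.tan(np.radians(float(w["fov_y"]))/2); a=np.array([u-w["cx"],v-w["cy"]]); r=np.hypot(*a); t=r/f
    d=np.array([*(a/max(r,1e-9)*np.sin(t)),np.cos(t)]); T=w["T_tool_cam"]
    o=w["pos"]+w["M"]@T[:3,3]; d=w["M"]@T[:3,:3]@d; return o+d*(z-o[2])/d[2]
E
python3 - <<'E'
from h import *
w=np.load("wrist0.npz"); hs=cv2.cvtColor(w["img"],cv2.COLOR_RGB2HSV)
m=np.zeros((480,640),np.uint8); m[165:275,215:345]=cv2.inRange(hs[165:275,215:345],(0,0,90),(180,45,255))
cs,h=cv2.findContours(m,cv2.RETR_CCOMP,2)
for i,k in enumerate(cs):
    if cv2.contourArea(k)<800: continue
    b=np.array([wonz(w,*q,.004) for q in cv2.approxPolyDP(k,5,True)[:,0]]); print(h[0][i][3],cv2.contourArea(k),cv2.approxPolyDP(k,5,True)[:,0].tolist(),b[:,:2].round(4).tolist())
    r=cv2.minAreaRect(np.float32([wonz(w,*q,.004)[:2] for q in k[:,0]])*1000); print(r)
E
```

```text
-1 7923.5 [[327, 178], [226, 180], [231, 258], [328, 261], [329, 212], [316, 209], [317, 199], [327, 198]] [[0.6048, -0.2281], [0.5152, -0.2172], [0.5058, -0.2906], [0.5964, -0.3049], [0.6029, -0.2588], [0.5917, -0.2546], [0.5937, -0.2457], [0.6026, -0.2459]]
((555.7672729492188, -260.73455810546875), (77.3121109008789, 93.6014404296875), 82.73082733154297)
0 2699.5 [[287, 184], [289, 251], [252, 252], [247, 187]] [[0.5693, -0.2288], [0.5618, -0.2906], [0.5272, -0.2872], [0.5333, -0.2264]]
((547.760498046875, -258.4583435058594), (64.24411010742188, 37.39629364013672), 82.92448425292969)
```

```bash

python3 -m inch '[{"ax":0,"ay":0,"az":0,"x":0.5,"y":36,"z":0.5,"hand":-1},{"ax":0,"ay":0,"az":0,"x":0.5,"y":36,"z":0,"hand":-1},{"ax":0,"ay":0,"az":0,"x":0.5,"y":36,"z":0,"hand":-1},{"ax":0,"ay":0,"az":0,"x":0,"y":30,"z":0,"hand":-1},{"ax":0,"ay":0,"az":0,"x":0,"y":23.5,"z":0,"hand":-1}]' 60
python3 -m inch '[{"ax":0,"ay":0,"az":0,"x":0,"y":0,"z":0,"hand":-1},{"ax":0,"ay":0,"az":0,"x":0,"y":0,"z":0,"hand":1},{"ax":0,"ay":0,"az":0,"x":0,"y":0,"z":0,"hand":1},{"ax":0,"ay":0,"az":0,"x":0,"y":0,"z":0,"hand":1},{"ax":0,"ay":0,"az":0,"x":0,"y":0,"z":0,"hand":1}]'
python3 -m inch '[{"ax":0,"ay":0,"az":0,"x":0,"y":0,"z":0,"hand":1},{"ax":0,"ay":0,"az":0,"x":0,"y":0,"z":0,"hand":1},{"ax":0,"ay":0,"az":0,"x":0,"y":0,"z":0,"hand":1},{"ax":0,"ay":0,"az":0,"x":0,"y":0,"z":0,"hand":1},{"ax":0,"ay":0,"az":0,"x":0,"y":0,"z":0,"hand":1}]'
```

```text
time: 2.65
eef_pos: [0.5937, -0.2649, 0.032]
tcp_rot: [-0.705, 0.049, -0.046, 0.706]
contact_force: [-0.3, -1.1, -0.7]
opening: 1.0
time: 3.07
eef_pos: [0.5971, -0.267, 0.0386]
tcp_rot: [0.706, -0.045, 0.048, -0.705]
contact_force: [0.6, -0.2, -0.3]
opening: 0.453
time: 3.48
eef_pos: [0.5962, -0.2665, 0.0372]
tcp_rot: [0.706, -0.046, 0.047, -0.705]
contact_force: [-2.4, 0.1, 5.9]
opening: 0.106
```

```bash

python3 -m inch '[{"ax":0,"ay":0,"az":0,"x":0,"y":0,"z":0,"hand":1},{"ax":0,"ay":0,"az":0,"x":0,"y":0,"z":0,"hand":1},{"ax":0,"ay":0,"az":0,"x":0,"y":0,"z":0,"hand":1},{"ax":0,"ay":0,"az":0,"x":0,"y":0,"z":0,"hand":1}]'
python3 - <<'E'
from plant import *; from h import *
s=get_state(); print(s); print(R.from_quat(s["tcp_rot"]).as_matrix().round(4))
E
```

```text
time: 3.82
eef_pos: [0.5962, -0.2665, 0.0372]
tcp_rot: [0.706, -0.046, 0.047, -0.705]
contact_force: [-0.9, 1.0, 6.2]
opening: 0.107
{'time': 3.8167, 'qpos': array([-5.75471836e-01,  4.67108394e-01,  1.74802770e+00, -5.82515119e-05,
        9.24877109e-01, -4.43384636e-01]), 'dq': array([-0.00081716,  0.0006182 , -0.0001056 , -0.00026367, -0.00037736,
        0.00051323]), 'joint_efforts': array([-1.12939018e-03, -3.86122084e+01, -2.22085959e+01,  3.61672346e-02,
       -2.88197380e-01, -8.61655979e-03]), 'eef_pos': array([ 0.59618812, -0.26649836,  0.03718992]), 'tcp_rot': array([ 0.70585252, -0.04617408,  0.04713305, -0.70527913]), 'contact_force': array([-0.86544915,  0.9562852 ,  6.17026741]), 'wrist_torque': array([0.07294226, 0.15857985, 0.02527595]), 'opening': 0.10651503451836232}
[[ 9.913e-01  1.300e-03  1.317e-01]
 [-1.317e-01 -9.000e-04  9.913e-01]
 [ 1.400e-03 -1.000e+00 -7.000e-04]]
```

```bash

python3 -m inch '[{"ax":0,"ay":0,"az":0,"x":0,"y":-10,"z":0,"hand":1},{"ax":0,"ay":0,"az":0,"x":0,"y":-30,"z":0,"hand":1},{"ax":0,"ay":0,"az":0,"x":0,"y":-40,"z":0,"hand":1},{"ax":0,"ay":-0.066,"az":0,"x":0,"y":-30,"z":0,"hand":1},{"ax":0,"ay":-0.066,"az":0,"x":0,"y":-10,"z":0,"hand":1}]'
python3 -m inch '[{"ax":0,"ay":0,"az":0,"x":0,"y":0,"z":0,"hand":1},{"ax":0,"ay":0,"az":0,"x":0,"y":0,"z":0,"hand":1}]'
python3 - <<'E'
from h import *
from plant import *
s=get_state(); M=R.from_quat(s["tcp_rot"]).as_matrix(); print(M.round(4),np.round(s["eef_pos"],4),np.round(s["contact_force"],2))
c=read_camera("wrist"); np.savez("wrist1.npz",pos=s["eef_pos"],M=M,**c)
cv2.imwrite("pics/wrist1.png",c["img"][:,:,::-1])
t=np.array([.5285,.0047,.200]); print((M.T@(t-s["eef_pos"])*1000).round(1))
E
```

```text
time: 4.23
eef_pos: [0.5978, -0.2674, 0.1622]
tcp_rot: [0.709, 0.004, 0.002, -0.705]
contact_force: [1.7, -0.9, 0.4]
opening: 0.106
time: 4.4
eef_pos: [0.5954, -0.2659, 0.1559]
tcp_rot: [0.707, -0.0, 0.001, -0.707]
contact_force: [-0.4, 0.3, -1.7]
opening: 0.112
[[ 1.0e+00  3.0e-04  1.6e-03]
 [-1.6e-03 -0.0e+00  1.0e+00]
 [ 3.0e-04 -1.0e+00 -0.0e+00]] [ 0.5954 -0.2659  0.1559] [-0.39  0.27 -1.73]
[-67.3 -44.1 270.5]
```

View pics/wrist1.png

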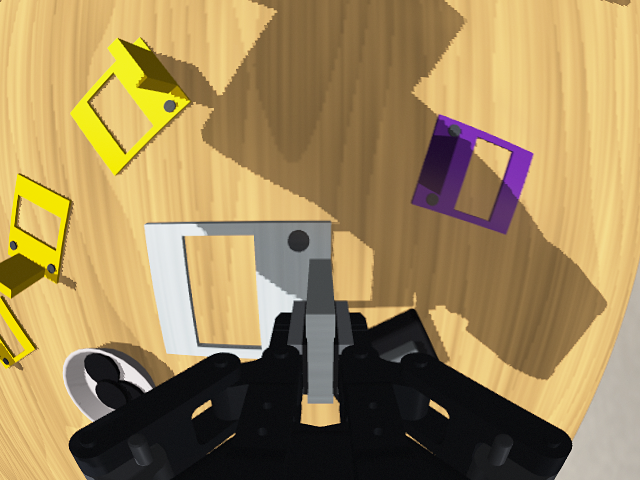

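The plate is held: its foot spans (147–331, 222–357), the eye corners are near (183,236), (255,235), (262,347) and (197,345), and the leg is between the pads. I'll compute the eye in the tool frame.

```bash
python3 - <<'E'
from h import *
w=dict(np.load("wrist1.npz")); hs=cv2.cvtColor(w["img"],cv2.COLOR_RGB2HSV)
z=w["pos"][2]-.0332
m=np.zeros((480,640),np.uint8); m[210:375,135:345]=cv2.inRange(hs[210:375,135:345],(0,0,60),(180,45,255)); 
cs,h=cv2.findContours(m,cv2.RETR_CCOMP,2)
for i,k in enumerate(cs):
    if cv2.contourArea(k)<800: continue
    q=cv2.approxPolyDP(k,5,True)[:,0]; 
    for p in q: print(h[0][i][3],p,((w["M"].T@(wonz(w,*p,z)-w["pos"]))*1000).round(1))
E
```

```text
-1 [144 225] [-86.9  33.2  38.3]
-1 [167 353] [-86.5  33.2 -36.5]
-1 [259 358] [-32.5  33.2 -36.4]
-1 [274 319] [-22.9  33.2 -11.7]
-1 [292 312] [-13.6  33.2  -7.6]
-1 [287 344] [-16.8  33.2 -26.8]
-1 [301 354] [ -9.6  33.2 -33.1]
-1 [306 300] [-6.4 33.2 -0.8]
-1 [308 374] [ -6.1  33.2 -46.7]
-1 [332 374] [  7.1  33.2 -46.7]
-1 [329 221] [ 4.7 33.2 39.3]
5 [184 235] [-65.4  33.2  32.9]
5 [254 235] [-30.4  33.2  32.7]
5 [260 346] [-31.4  33.2 -28.5]
5 [198 342] [-65.9  33.2 -27.6]
```

```bash

python3 -m inch '[{"ax":0,"ay":0,"az":0,"x":-4,"y":-10,"z":15,"hand":1},{"ax":0,"ay":0,"az":0,"x":-8.4,"y":-12,"z":33,"hand":1},{"ax":0,"ay":0,"az":0,"x":-8.4,"y":-12,"z":33,"hand":1},{"ax":0,"ay":0,"az":0,"x":-8.4,"y":-10,"z":33,"hand":1},{"ax":0,"ay":0,"az":0,"x":-8.4,"y":0,"z":33,"hand":1}]'
python3 -m inch '[{"ax":0,"ay":0,"az":0,"x":-8.4,"y":0,"z":33,"hand":1},{"ax":0,"ay":0,"az":0,"x":-8.4,"y":0,"z":33,"hand":1},{"ax":0,"ay":0,"az":0,"x":-8.4,"y":0,"z":33,"hand":1},{"ax":0,"ay":0,"az":0,"x":-4.2,"y":0,"z":23.5,"hand":1},{"ax":0,"ay":0,"az":-0.087,"x":0,"y":0,"z":0,"hand":1}]'
python3 -m inch '[{"ax":0,"ay":0,"az":-0.087,"x":0,"y":0,"z":0,"hand":1},{"ax":0,"ay":0,"az":-0.087,"x":0,"y":0,"z":0,"hand":1},{"ax":0,"ay":0,"az":-0.087,"x":0,"y":0,"z":0,"hand":1},{"ax":0,"ay":0,"az":-0.088,"x":0,"y":0,"z":0,"hand":1},{"ax":0,"ay":0,"az":0,"x":0,"y":0,"z":0,"hand":1}]'
cat >> h.py <<'E'
def rim(s,dy=.0011,L=.0372):
    M=R.from_quat(s["tcp_rot"]).as_matrix(); p=np.array(s["eef_pos"])
    g=lambda x,z=0:(p+M@np.array([x-.049,L-z,dy]))
    return M,p,g(-.018),g(.018)
def report(t=None):
    from plant import get_state
    s=get_state(); M,p,n,l=rim(s); print("t",s["time"],"tcp",p.round(4),"nose",n.round(4),"legrim",l.round(4),"tilt",np.degrees(np.arctan2(M[2,0],M[0,0])).round(2),"yaw",np.degrees(np.arctan2(M[1,0],M[0,0])).round(2),"F",np.round(s["contact_force"],1),"T",np.round(s["wrist_torque"],2),"op",round(float(s["opening"]),3))
    if t is not None: print("move tool mm",(M.T@(np.array(t)-n)*1000).round(1))
    return s,M,p
E
python3 - <<'E'
from h import *
from plant import *
s,M,p=report((.4835,.0047,.075))
c=read_camera("wrist"); np.savez("wrist2.npz",pos=p,M=M,**c)
cv2.imwrite("pics/wrist2.png",c["img"][:,:,::-1])
E
```

```text
time: 4.87
eef_pos: [0.5572, -0.1178, 0.1993]
tcp_rot: [-0.707, 0.001, -0.0, 0.707]
contact_force: [0.4, 0.4, -0.8]
opening: 0.107
time: 5.28
eef_pos: [0.5274, 0.0074, 0.1969]
tcp_rot: [-0.705, -0.03, -0.029, 0.708]
contact_force: [-0.1, -0.7, 0.5]
opening: 0.108
time: 5.7
eef_pos: [0.5241, 0.0044, 0.1944]
tcp_rot: [-0.69, -0.15, -0.151, 0.692]
contact_force: [-0.4, 0.6, -3.2]
opening: 0.11
t 5.7 tcp [0.5241 0.0044 0.1944] nose [0.4786 0.0058 0.1328] legrim [0.5113 0.0057 0.1477] tilt 24.51 yaw -0.13 F [-0.4  0.6 -3.2] T [0.01 0.34 0.05] op 0.11
move tool mm [-19.5  54.6  -1.2]
```

View pics/wrist2.png

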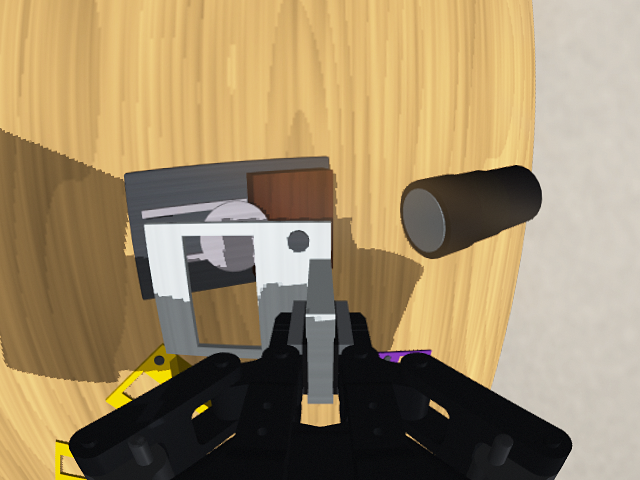

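Through the eye and above it, the wrist view shows the stud head, an arc spanning (203–268, 200–272). I'll fit its circle (R 28 mm at z = 42 mm) from these edge points.

```bash
python3 - <<'E'
from h import *
from scipy.optimize import least_squares
w=dict(np.load("wrist2.npz")); hs=cv2.cvtColor(w["img"],cv2.COLOR_RGB2HSV)
print(hs[212,235],hs[255,240],hs[262,205],hs[215,150],hs[230,240],hs[185,290])
cv2.imwrite("pics/c2.png",cv2.resize(w["img"][155:285,120:345,::-1],None,fx=3.5,fy=3.5,interpolation=cv2.INTER_CUBIC))
E
```

```text
[137  11 201] [141  16 111] [110  18  43] [135  11 194] [ 99   7 241] [ 10 137 108]
```

View pics/c2.png

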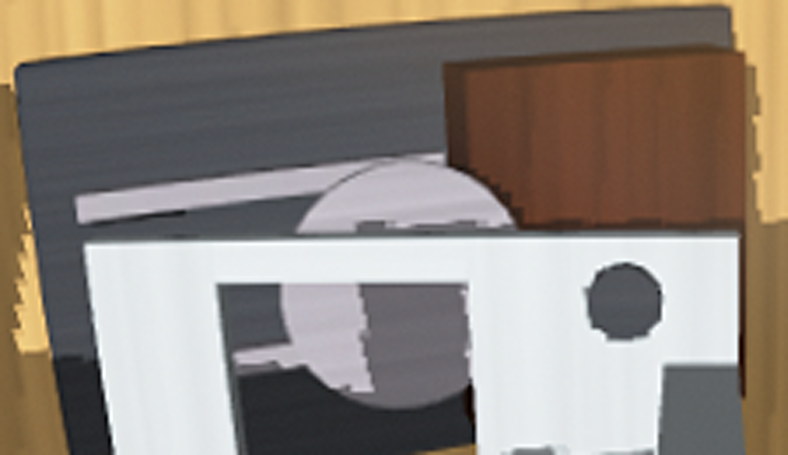

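```bash
python3 - <<'E'
from h import *
from scipy.optimize import least_squares
w=dict(np.load("wrist2.npz"))
P=[(297,232),(310,210),(340,180),(370,165),(400,160),(440,164),(480,184),(510,212),(520,230),(281,300),(290,340),(315,375),(350,400),(400,409),(440,402),(468,385)]
Q=np.array([wonz(w,120+(u+.5)/3.5-.5,155+(v+.5)/3.5-.5,.042)[:2] for u,v in P])*1000
f=least_squares(lambda p:np.hypot(*(Q-p[:2]).T)-p[2],[520,5,28]); print(f.x,f.fun.round(1))
S=np.array([wonz(w,120+(u+.5)/3.5-.5,155+(v+.5)/3.5-.5,z)[:2] for u,v,z in[(443,63,.03),(744,52,.03),(16,67,.008),(730,8,.008)]]);print(S.round(4).tolist())
E
```

```text
[523.22840383   6.15249464  28.31745485] [-0.4 -0.2  0.3  0.4  0.1 -0.1 -0.4  0.1  0.2 -0.1  0.1 -0.1  0.2  0.1
  0.2 -0.4]
[[0.5367, 0.0535], [0.6116, 0.0519], [0.4403, 0.0599], [0.6184, 0.0612]]
```

```bash

python3 -m inch '[{"ax":0,"ay":0,"az":0,"x":-4,"y":11,"z":0,"hand":1},{"ax":0,"ay":0,"az":0,"x":-4,"y":11,"z":0,"hand":1},{"ax":0,"ay":0,"az":0,"x":-4,"y":11,"z":0,"hand":1},{"ax":0,"ay":0,"az":0,"x":-4,"y":11,"z":0,"hand":1},{"ax":0,"ay":0,"az":0,"x":-3.2,"y":11,"z":0,"hand":1}]'
python3 -m inch '[{"ax":0,"ay":0,"az":0,"x":0,"y":0,"z":0,"hand":1},{"ax":0,"ay":0,"az":0,"x":0,"y":0,"z":0,"hand":1},{"ax":0,"ay":0,"az":0,"x":0,"y":0,"z":0,"hand":1},{"ax":0,"ay":0,"az":0,"x":0,"y":0,"z":0,"hand":1}]'
python3 -c "
from h import *; report((.484,.0056,.0315))"
```

```text
time: 6.17
eef_pos: [0.5344, 0.0034, 0.1403]
tcp_rot: [-0.69, -0.151, -0.152, 0.691]
contact_force: [-0.3, 0.3, -1.2]
opening: 0.107
time: 6.5
eef_pos: [0.5351, 0.0033, 0.1427]
tcp_rot: [0.69, 0.153, 0.153, -0.69]
contact_force: [0.4, -0.0, -0.6]
opening: 0.105
t 6.5 tcp [0.5351 0.0033 0.1427] nose [0.4901 0.0044 0.0807] legrim [0.5227 0.0044 0.0959] tilt 25.03 yaw -0.01 F [ 0.4 -0.  -0.6] T [-0.01  0.29 -0.09] op 0.105
move tool mm [-26.3  42.    1.2]
```

```bash

python3 -m inch '[{"ax":0,"ay":0,"az":0,"x":-5.0,"y":3,"z":0.6,"hand":1},{"ax":0,"ay":0,"az":0,"x":-4.2,"y":6,"z":0.6,"hand":1},{"ax":0,"ay":0,"az":0,"x":-4.2,"y":7,"z":0,"hand":1},{"ax":0,"ay":0,"az":0,"x":-3.6,"y":7,"z":0,"hand":1},{"ax":0,"ay":0,"az":0,"x":-2.0,"y":6,"z":0,"hand":1}]'
python3 -m inch '[{"ax":0,"ay":0,"az":0,"x":0,"y":0,"z":0,"hand":1},{"ax":0,"ay":0,"az":0,"x":0,"y":0,"z":0,"hand":1},{"ax":0,"ay":0,"az":0,"x":0,"y":0,"z":0,"hand":1},{"ax":0,"ay":0,"az":0,"x":0,"y":0,"z":0,"hand":1}]'
python3 -c "
from h import *; report((.484,.0056,.0315))"
```

```text
time: 6.92
eef_pos: [0.5285, 0.0049, 0.1059]
tcp_rot: [-0.69, -0.152, -0.152, 0.691]
contact_force: [0.1, -0.1, -1.5]
opening: 0.112
time: 7.25
eef_pos: [0.5299, 0.0045, 0.1081]
tcp_rot: [0.69, 0.153, 0.153, -0.69]
contact_force: [-0.2, 0.3, -2.5]
opening: 0.108
t 7.25 tcp [0.5299 0.0045 0.1081] nose [0.4849 0.0056 0.046 ] legrim [0.5175 0.0056 0.0612] tilt 25.04 yaw 0.0 F [-0.2  0.3 -2.5] T [0.   0.29 0.01] op 0.108
move tool mm [-6.9 12.8 -0. ]
```

```bash

python3 -m inch '[{"ax":0,"ay":0,"az":0,"x":-1.8,"y":3,"z":0,"hand":1},{"ax":0,"ay":0,"az":0,"x":-1.8,"y":3.2,"z":0,"hand":1},{"ax":0,"ay":0,"az":0,"x":-1.8,"y":3.2,"z":0,"hand":1},{"ax":0,"ay":0,"az":0,"x":-1.4,"y":3.2,"z":0,"hand":1},{"ax":0,"ay":0,"az":0,"x":0,"y":0,"z":0,"hand":1}]'
python3 -m inch '[{"ax":0,"ay":0,"az":0,"x":0,"y":0,"z":0,"hand":1},{"ax":0,"ay":0,"az":0,"x":0,"y":0,"z":0,"hand":1},{"ax":0,"ay":0,"az":0,"x":0,"y":0,"z":0,"hand":1}]'
python3 - <<'E'
from h import *
from plant import *
s,M,p=report((.508,.0056,.0315))
c=read_camera("wrist"); np.savez("wrist3.npz",pos=p,M=M,**c)
a=cv2.resize(c["img"][190:365,130:345,::-1],(400,326),interpolation=cv2.INTER_CUBIC)
c=read_camera("side"); b=cv2.resize(c["img"][215:295,265:365,::-1],(400,320),interpolation=cv2.INTER_CUBIC)
cv2.imwrite("pics/w3.png",np.hstack([a[:320],b]))
E
```

```text
time: 7.67
eef_pos: [0.5277, 0.0048, 0.092]
tcp_rot: [-0.69, -0.152, -0.152, 0.691]
contact_force: [-0.1, -0.1, -2.0]
opening: 0.108
time: 7.92
eef_pos: [0.5287, 0.0046, 0.0935]
tcp_rot: [0.69, 0.153, 0.153, -0.69]
contact_force: [-0.5, 0.1, -1.6]
opening: 0.105
t 7.9167 tcp [0.5287 0.0046 0.0935] nose [0.4837 0.0057 0.0314] legrim [0.5164 0.0057 0.0467] tilt 25.01 yaw -0.0 F [-0.5  0.1 -1.6] T [ 0.01  0.32 -0.03] op 0.105
move tool mm [22.  10.2 -0.1]
```

View pics/w3.png

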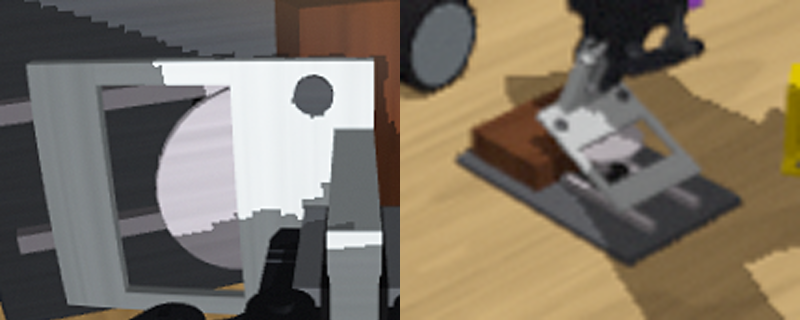

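Head and eye are centred across: the head's leftmost point is at (157,185), and the eye's inner edges are at v≈84 and 290. The tilt is 25° and the rim is at 31 mm. Now I'll draw it back towards the neck.

```bash

python3 -m inch '[{"ax":0,"ay":0,"az":0,"x":4,"y":1.9,"z":0,"hand":1},{"ax":0,"ay":0,"az":0,"x":4,"y":1.9,"z":0,"hand":1},{"ax":0,"ay":0,"az":0,"x":4,"y":1.9,"z":0,"hand":1},{"ax":0,"ay":0,"az":0,"x":4,"y":1.9,"z":0,"hand":1},{"ax":0,"ay":0,"az":0,"x":3,"y":1.4,"z":0,"hand":1}]'
python3 -m inch '[{"ax":0,"ay":0,"az":0,"x":0,"y":0,"z":0,"hand":1},{"ax":0,"ay":0,"az":0,"x":0,"y":0,"z":0,"hand":1},{"ax":0,"ay":0,"az":0,"x":0,"y":0,"z":0,"hand":1},{"ax":0,"ay":0,"az":0,"x":0,"y":0,"z":0,"hand":1}]'
python3 -c "
from h import *; report((.513,.0056,.0315))"
for i in 1 2 3 4; do python3 -m inch '[{"ax":0,"ay":0,"az":0,"x":0,"y":0,"z":0,"hand":1}]' | grep -E "force|pos"; done
```

```text
time: 8.43
eef_pos: [0.5504, 0.0046, 0.0933]
tcp_rot: [0.69, 0.153, 0.153, -0.69]
contact_force: [-0.5, -0.2, -1.1]
opening: 0.112
time: 8.77
eef_pos: [0.5493, 0.0047, 0.0929]
tcp_rot: [-0.69, -0.153, -0.153, 0.69]
contact_force: [0.2, -0.5, -1.0]
opening: 0.107
t 8.7667 tcp [0.5493 0.0047 0.0929] nose [0.5043 0.0058 0.0309] legrim [0.5369 0.0058 0.0461] tilt 24.96 yaw 0.0 F [ 0.2 -0.5 -1. ] T [-0.01  0.37  0.02] op 0.107
move tool mm [ 8.1  3.2 -0.2]
eef_pos: [0.5493, 0.0047, 0.093]
contact_force: [1.0, -0.5, -1.3]
eef_pos: [0.5494, 0.0047, 0.0931]
contact_force: [-0.4, -0.0, -1.3]
eef_pos: [0.5495, 0.0046, 0.0932]
contact_force: [-1.2, 0.2, -1.6]
eef_pos: [0.5495, 0.0046, 0.0932]
contact_force: [-0.8, 0.8, -0.4]
```

```bash
cat > f.py <<'E'
from h import *; from plant import get_state
s=get_state(); M,p,n,l=rim(s); print("nose",(n*1000).round(1),"tcp x",(p[0]*1000).round(2),"F",np.round(s["contact_force"],1),"Ty",round(float(s["wrist_torque"][1]),2))
E
python3 -m inch '[{"ax":0,"ay":0,"az":0,"x":1.8,"y":0.8,"z":0,"hand":1},{"ax":0,"ay":0,"az":0,"x":1.8,"y":0.8,"z":0,"hand":1},{"ax":0,"ay":0,"az":0,"x":1.8,"y":0.8,"z":0,"hand":1},{"ax":0,"ay":0,"az":0,"x":0,"y":0,"z":0,"hand":1},{"ax":0,"ay":0,"az":0,"x":0,"y":0,"z":0,"hand":1}]' >/dev/null; python3 f.py
python3 -m inch '[{"ax":0,"ay":0,"az":0,"x":0.9,"y":0.4,"z":0,"hand":1},{"ax":0,"ay":0,"az":0,"x":0,"y":0,"z":0,"hand":1},{"ax":0,"ay":0,"az":0,"x":0,"y":0,"z":0,"hand":1}]'>/dev/null; python3 f.py
python3 -m inch '[{"ax":0,"ay":0,"az":0,"x":0.9,"y":0.4,"z":0,"hand":1},{"ax":0,"ay":0,"az":0,"x":0,"y":0,"z":0,"hand":1},{"ax":0,"ay":0,"az":0,"x":0,"y":0,"z":0,"hand":1}]'>/dev/null; python3 f.py
python3 -m inch '[{"ax":0,"ay":0,"az":0,"x":0.9,"y":0.4,"z":0,"hand":1},{"ax":0,"ay":0,"az":0,"x":0,"y":0,"z":0,"hand":1},{"ax":0,"ay":0,"az":0,"x":0,"y":0,"z":0,"hand":1}]'>/dev/null; python3 f.py
```

```text
nose [510.7   5.7  31.3] tcp x 555.68 F [-1.1 -0.1 -0.7] Ty 0.28
nose [511.5   5.8  31.2] tcp x 556.47 F [-0.1  0.  -1.3] Ty 0.27
nose [512.5   5.8  31.3] tcp x 557.48 F [ 0.2 -0.3 -1.4] Ty 0.3
nose [513.5   5.7  31.3] tcp x 558.5 F [ 0.  -0.4 -0.9] Ty 0.28
```

```bash

python3 -m inch '[{"ax":0,"ay":0,"az":0,"x":0.7,"y":0.3,"z":0,"hand":1},{"ax":0,"ay":0,"az":0,"x":0,"y":0,"z":0,"hand":1},{"ax":0,"ay":0,"az":0,"x":0,"y":0,"z":0,"hand":1}]'>/dev/null; python3 f.py
python3 -m inch '[{"ax":0,"ay":0,"az":0,"x":0.7,"y":0.3,"z":0,"hand":1},{"ax":0,"ay":0,"az":0,"x":0,"y":0,"z":0,"hand":1},{"ax":0,"ay":0,"az":0,"x":0,"y":0,"z":0,"hand":1}]'>/dev/null; python3 f.py
python3 -m inch '[{"ax":0,"ay":0,"az":0,"x":0,"y":0,"z":0,"hand":1}]'>/dev/null; python3 f.py
```

```text
nose [514.2   5.7  31.3] tcp x 559.23 F [-0.5  0.3 -1.3] Ty 0.25
nose [515.    5.8  31.3] tcp x 559.99 F [ 0.5 -0.8 -2. ] Ty 0.3
nose [514.9   5.7  31.3] tcp x 559.94 F [-0.2  0.9 -0.7] Ty 0.27
```

```bash

python3 -m inch '[{"ax":0,"ay":0,"az":0,"x":0.6,"y":0.25,"z":0,"hand":1},{"ax":0,"ay":0,"az":0,"x":0,"y":0,"z":0,"hand":1},{"ax":0,"ay":0,"az":0,"x":0,"y":0,"z":0,"hand":1}]'>/dev/null; python3 f.py
python3 -m inch '[{"ax":0,"ay":0,"az":0,"x":0,"y":0,"z":0,"hand":1}]'>/dev/null; python3 f.py
python3 -m inch '[{"ax":0,"ay":0,"az":0,"x":0.6,"y":0.25,"z":0,"hand":1},{"ax":0,"ay":0,"az":0,"x":0,"y":0,"z":0,"hand":1},{"ax":0,"ay":0,"az":0,"x":0,"y":0,"z":0,"hand":1}]'>/dev/null; python3 f.py
python3 -m inch '[{"ax":0,"ay":0,"az":0,"x":0,"y":0,"z":0,"hand":1}]'>/dev/null; python3 f.py
```

```text
nose [515.6   5.7  31.4] tcp x 560.64 F [ 0.2 -0.6 -0.6] Ty 0.24
nose [515.6   5.8  31.4] tcp x 560.61 F [ 0.4  0.1 -2.1] Ty 0.28
nose [516.3   5.7  31.4] tcp x 561.29 F [ 0.7  0.1 -1.9] Ty 0.29
nose [516.2   5.8  31.4] tcp x 561.25 F [ 0.2 -0.2 -1.1] Ty 0.29
```

```bash

python3 -m inch '[{"ax":0,"ay":0,"az":0,"x":0.5,"y":0.2,"z":0,"hand":1},{"ax":0,"ay":0,"az":0,"x":0,"y":0,"z":0,"hand":1},{"ax":0,"ay":0,"az":0,"x":0,"y":0,"z":0,"hand":1}]'>/dev/null; python3 f.py
python3 -m inch '[{"ax":0,"ay":0,"az":0,"x":0,"y":0,"z":0,"hand":1}]'>/dev/null; python3 f.py
python3 -m inch '[{"ax":0,"ay":0,"az":0,"x":0.5,"y":0.2,"z":0,"hand":1},{"ax":0,"ay":0,"az":0,"x":0,"y":0,"z":0,"hand":1},{"ax":0,"ay":0,"az":0,"x":0,"y":0,"z":0,"hand":1}]'>/dev/null; python3 f.py
python3 -m inch '[{"ax":0,"ay":0,"az":0,"x":0,"y":0,"z":0,"hand":1}]'>/dev/null; python3 f.py
```

```text
nose [516.8   5.7  31.4] tcp x 561.82 F [-0.4 -0.3 -0.6] Ty 0.29
nose [516.8   5.7  31.4] tcp x 561.8 F [ 0.6 -0.5 -1. ] Ty 0.28
nose [517.3   5.7  31.4] tcp x 562.33 F [ 0.  -0.2 -0.3] Ty 0.34
nose [517.3   5.8  31.4] tcp x 562.34 F [-0.4 -0.5 -2.1] Ty 0.29
```

```bash

python3 -m inch '[{"ax":0,"ay":0,"az":0,"x":0,"y":0,"z":0,"hand":1}]'>/dev/null; python3 f.py
python3 -m inch '[{"ax":0,"ay":0,"az":0,"x":0.4,"y":0.2,"z":0,"hand":1},{"ax":0,"ay":0,"az":0,"x":0,"y":0,"z":0,"hand":1},{"ax":0,"ay":0,"az":0,"x":0,"y":0,"z":0,"hand":1}]'>/dev/null; python3 f.py
python3 -m inch '[{"ax":0,"ay":0,"az":0,"x":0,"y":0,"z":0,"hand":1}]'>/dev/null; python3 f.py
```

```text
nose [517.3   5.7  31.4] tcp x 562.32 F [-0.9 -0.9 -1.5] Ty 0.27
nose [517.6   5.8  31.3] tcp x 562.67 F [-0.9  0.4 -2. ] Ty 0.39
nose [517.7   5.8  31.4] tcp x 562.7 F [-0.  -0.6 -0.7] Ty 0.37
```

```bash

python3 -m inch '[{"ax":0,"ay":0,"az":0,"x":0.4,"y":0.2,"z":0,"hand":1},{"ax":0,"ay":0,"az":0,"x":0,"y":0,"z":0,"hand":1},{"ax":0,"ay":0,"az":0,"x":0,"y":0,"z":0,"hand":1}]'>/dev/null; python3 f.py
python3 -m inch '[{"ax":0,"ay":0,"az":0,"x":0,"y":0,"z":0,"hand":1}]'>/dev/null; python3 f.py
python3 -m inch '[{"ax":0,"ay":0,"az":0,"x":0,"y":0,"z":0,"hand":1}]'>/dev/null; python3 f.py
```

```text
nose [518.    5.8  31.3] tcp x 563.08 F [-1.6  0.  -0.5] Ty 0.47
nose [518.    5.8  31.3] tcp x 563.06 F [-0.5  0.6 -0.9] Ty 0.49
nose [518.    5.8  31.3] tcp x 563.05 F [-1.1 -0.4 -0.3] Ty 0.52
```

Contact: Ty rises from 0.28 to 0.50 with the rim at 517.3 → 518.0, so the neck face is at about x = 517.3 and the stud at about 522.8, which agrees with the wrist view (523.2). I'll back off 0.8 mm, raise 2.5 mm, then level about the rim.

```bash

python3 -m inch '[{"ax":0,"ay":0,"az":0,"x":-0.4,"y":-0.2,"z":0,"hand":1},{"ax":0,"ay":0,"az":0,"x":0.35,"y":-1.2,"z":0,"hand":1},{"ax":0,"ay":0,"az":0,"x":0.35,"y":-1.2,"z":0,"hand":1},{"ax":0,"ay":0,"az":0,"x":0,"y":0,"z":0,"hand":1},{"ax":0,"ay":0,"az":0,"x":0,"y":0,"z":0,"hand":1}]'>/dev/null; python3 f.py
python3 -m inch '[{"ax":0,"ay":0,"az":0,"x":0,"y":0,"z":0,"hand":1},{"ax":0,"ay":0,"az":0,"x":0,"y":0,"z":0,"hand":1}]'>/dev/null; python3 f.py; python3 -c "
from h import *; report((.5171,.0057,.0337))"
```

```text
nose [517.6   5.7  34.2] tcp x 562.59 F [ 0.2  0.1 -1.6] Ty 0.38
nose [517.5   5.7  34. ] tcp x 562.53 F [-0.7 -0.  -1.7] Ty 0.31
t 13.6 tcp [0.5625 0.0046 0.096 ] nose [0.5175 0.0057 0.034 ] legrim [0.5502 0.0057 0.0492] tilt 25.0 yaw -0.0 F [-0.7 -0.  -1.7] T [0.04 0.31 0.03] op 0.104
move tool mm [-0.5  0.1  0. ]
```

```bash

python3 -m inch '[{"ax":0,"ay":0,"az":0,"x":-0.3,"y":-0.1,"z":0,"hand":1},{"ax":0,"ay":0,"az":0.0436,"x":1.56,"y":2.96,"z":0,"hand":1},{"ax":0,"ay":0,"az":0.0436,"x":1.56,"y":2.96,"z":0,"hand":1},{"ax":0,"ay":0,"az":0,"x":0,"y":0,"z":0,"hand":1},{"ax":0,"ay":0,"az":0,"x":0,"y":0,"z":0,"hand":1}]'>/dev/null; python3 f.py
python3 -m inch '[{"ax":0,"ay":0,"az":0,"x":0,"y":0,"z":0,"hand":1},{"ax":0,"ay":0,"az":0,"x":0,"y":0,"z":0,"hand":1}]'>/dev/null; python3 f.py; python3 -c "
from h import *; report((.5171,.0057,.0337))"
```

```text
nose [517.3   5.7  33.7] tcp x 567.54 F [ 0.5 -0.3 -1.9] Ty 0.25
nose [516.8   5.8  33.6] tcp x 566.99 F [-0.3  0.3 -1.6] Ty 0.24
t 14.1833 tcp [0.567  0.0047 0.0915] nose [0.5168 0.0058 0.0336] legrim [0.5506 0.0058 0.046 ] tilt 20.01 yaw -0.01 F [-0.3  0.3 -1.6] T [-0.04  0.24 -0.02] op 0.111
move tool mm [ 0.3  0.1 -0.1]
```

```bash

python3 -m inch '[{"ax":0,"ay":0,"az":0,"x":0.35,"y":0.1,"z":0,"hand":1},{"ax":0,"ay":0,"az":0.0436,"x":1.56,"y":2.96,"z":0,"hand":1},{"ax":0,"ay":0,"az":0.0436,"x":1.56,"y":2.96,"z":0,"hand":1},{"ax":0,"ay":0,"az":0,"x":0,"y":0,"z":0,"hand":1},{"ax":0,"ay":0,"az":0,"x":0,"y":0,"z":0,"hand":1}]'>/dev/null; python3 f.py
python3 -m inch '[{"ax":0,"ay":0,"az":0,"x":0,"y":0,"z":0,"hand":1},{"ax":0,"ay":0,"az":0,"x":0,"y":0,"z":0,"hand":1}]'>/dev/null; python3 f.py; python3 -c "
from h import *; report((.5173,.0057,.0338))"
```

```text
nose [517.4   5.8  33.7] tcp x 572.5 F [-0.5 -0.  -1.1] Ty 0.16
nose [517.1   5.8  33.7] tcp x 572.2 F [ 0.2 -0.1 -1.7] Ty 0.18
t 14.7667 tcp [0.5722 0.0047 0.087 ] nose [0.5171 0.0058 0.0337] legrim [0.5519 0.0058 0.0431] tilt 15.03 yaw -0.01 F [ 0.2 -0.1 -1.7] T [ 0.02  0.18 -0.05] op 0.107
move tool mm [ 0.2 -0.  -0.1]
```

```bash

python3 -m inch '[{"ax":0,"ay":0,"az":0.0436,"x":1.76,"y":2.96,"z":0,"hand":1},{"ax":0,"ay":0,"az":0,"x":0,"y":0,"z":0,"hand":1},{"ax":0,"ay":0,"az":0,"x":0,"y":0,"z":0,"hand":1},{"ax":0,"ay":0,"az":0,"x":0,"y":0,"z":0,"hand":1}]'>/dev/null; python3 -c "
from h import *; report((.5173,.0057,.0338))"
python3 -m inch '[{"ax":0,"ay":0,"az":0.03,"x":1.1,"y":2.02,"z":0,"hand":1},{"ax":0,"ay":0,"az":0,"x":0,"y":0,"z":0,"hand":1},{"ax":0,"ay":0,"az":0,"x":0,"y":0,"z":0,"hand":1},{"ax":0,"ay":0,"az":0,"x":0,"y":0,"z":0,"hand":1}]'>/dev/null; python3 -c "
from h import *; report((.5173,.0057,.0338))"
```

```text
t 15.1 tcp [0.5748 0.0047 0.0847] nose [0.5174 0.0058 0.0338] legrim [0.5526 0.0058 0.0416] tilt 12.54 yaw 0.0 F [ 0.7  0.1 -0.5] T [-0.04  0.24 -0.01] op 0.106
move tool mm [-0.1 -0.  -0.1]
t 15.4333 tcp [0.5763 0.0047 0.0829] nose [0.5175 0.0058 0.0338] legrim [0.5528 0.0058 0.0406] tilt 10.81 yaw 0.0 F [-1.4  0.3 -0.5] T [-0.04  0.16  0.05] op 0.111
move tool mm [-0.2 -0.  -0.1]
```

```bash

python3 -m inch '[{"ax":0,"ay":0,"az":0.0436,"x":1.4,"y":2.96,"z":0,"hand":1},{"ax":0,"ay":0,"az":0.0436,"x":1.56,"y":2.96,"z":0,"hand":1},{"ax":0,"ay":0,"az":0,"x":0,"y":0,"z":0,"hand":1},{"ax":0,"ay":0,"az":0,"x":0,"y":0,"z":0,"hand":1},{"ax":0,"ay":0,"az":0,"x":0,"y":0,"z":0,"hand":1}]'>/dev/null; python3 -c "
from h import *; report((.5172,.0057,.0338))"

```

```text
t 15.85 tcp [0.5802 0.0047 0.0775] nose [0.5173 0.0058 0.0337] legrim [0.5531 0.0058 0.0373] tilt 5.83 yaw 0.0 F [ 0.6 -0.3 -1.5] T [-0.01  0.16  0.07] op 0.109
move tool mm [-0.1 -0.2 -0.1]
```

```bash

python3 -m inch '[{"ax":0,"ay":0,"az":0.0436,"x":1.4,"y":2.96,"z":0,"hand":1},{"ax":0,"ay":0,"az":0.0436,"x":1.4,"y":2.96,"z":0,"hand":1},{"ax":0,"ay":0,"az":0.0146,"x":0.3,"y":0.98,"z":0,"hand":1},{"ax":0,"ay":0,"az":0,"x":0,"y":0,"z":0,"hand":1},{"ax":0,"ay":0,"az":0,"x":0,"y":0,"z":0,"hand":1}]'>/dev/null
python3 -m inch '[{"ax":0,"ay":0,"az":0,"x":0,"y":0,"z":0,"hand":1},{"ax":0,"ay":0,"az":0,"x":0,"y":0,"z":0,"hand":1}]'>/dev/null; python3 -c "
from h import *; report((.5167,.0057,.0305))"

```

```text
t 16.4333 tcp [0.5838 0.0047 0.0711] nose [0.5168 0.0058 0.0339] legrim [0.5528 0.0058 0.0339] tilt -0.01 yaw 0.0 F [ 0.1 -0.5 -1.7] T [ 0.02 -0.03 -0.03] op 0.106
move tool mm [-0.1  3.4 -0.1]
```

```bash

python3 -m inch '[{"ax":0,"ay":0,"az":0,"x":0,"y":1.4,"z":0,"hand":1},{"ax":0,"ay":0,"az":0,"x":0,"y":1.4,"z":0,"hand":1},{"ax":0,"ay":0,"az":0,"x":0,"y":0,"z":0,"hand":1},{"ax":0,"ay":0,"az":0,"x":0,"y":0,"z":0,"hand":1}]'>/dev/null; python3 f.py
python3 -m inch '[{"ax":0,"ay":0,"az":0,"x":0,"y":0.6,"z":0,"hand":1},{"ax":0,"ay":0,"az":0,"x":0,"y":0,"z":0,"hand":1},{"ax":0,"ay":0,"az":0,"x":0,"y":0,"z":0,"hand":1}]'>/dev/null; python3 f.py
python3 -m inch '[{"ax":0,"ay":0,"az":0,"x":0,"y":0.6,"z":0,"hand":1},{"ax":0,"ay":0,"az":0,"x":0,"y":0,"z":0,"hand":1},{"ax":0,"ay":0,"az":0,"x":0,"y":0,"z":0,"hand":1}]'>/dev/null; python3 f.py
python3 -c "
from h import *; report()"
```

```text
nose [516.7   5.8  30.9] tcp x 583.8 F [ 0.3 -0.1 -1.2] Ty -0.04
nose [516.9   5.8  30.4] tcp x 583.97 F [ 0.5 -0.2 -1.3] Ty -0.01
nose [517.1   5.8  30.1] tcp x 584.13 F [-0.   0.   0.2] Ty 0.08
t 17.2667 tcp [0.5841 0.0047 0.0672] nose [0.5171 0.0058 0.0301] legrim [0.5531 0.0058 0.0301] tilt -0.04 yaw 0.0 F [-0.   0.   0.2] T [-0.01  0.08  0.03] op 0.113
```

```bash

python3 -m inch '[{"ax":0,"ay":0,"az":0,"x":-0.4,"y":0.5,"z":0,"hand":1},{"ax":0,"ay":0,"az":0,"x":0,"y":0,"z":0,"hand":1},{"ax":0,"ay":0,"az":0,"x":0,"y":0,"z":0,"hand":1},{"ax":0,"ay":0,"az":0,"x":0,"y":0,"z":0,"hand":1}]'>/dev/null; python3 - <<'E'
from h import *
from plant import *
s,M,p=report()
c=read_camera("wrist"); a=cv2.resize(c["img"][190:365,130:345,::-1],(400,326),interpolation=cv2.INTER_CUBIC)
c=read_camera("side"); b=cv2.resize(c["img"][215:295,265:365,::-1],(400,320),interpolation=cv2.INTER_CUBIC)
cv2.imwrite("pics/w4.png",np.hstack([a[:320],b]))
E
```

```text
t 17.6 tcp [0.5841 0.0047 0.0672] nose [0.5171 0.0057 0.03  ] legrim [0.5531 0.0058 0.03  ] tilt 0.01 yaw 0.0 F [-0.5  0.6  4.3] T [ 0.06  0.09 -0.03] op 0.107
```

View pics/w4.png

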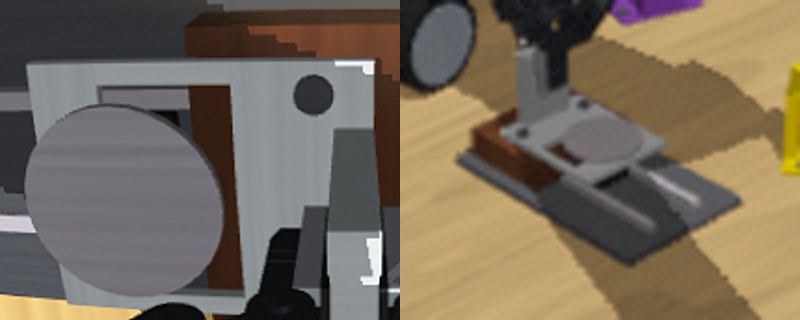

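Seated: the right panel shows the head at (605,138) above the level plate, and the left panel shows it covering the eye's nose side. The underside is at 30.0 mm and the tilt is 0. I'll ease the preload and let go.

```bash

python3 -m inch '[{"ax":0,"ay":0,"az":0,"x":0,"y":-0.6,"z":0,"hand":1},{"ax":0,"ay":0,"az":0,"x":0,"y":0,"z":0,"hand":1},{"ax":0,"ay":0,"az":0,"x":0,"y":0,"z":0,"hand":0.4},{"ax":0,"ay":0,"az":0,"x":0,"y":0,"z":0,"hand":0},{"ax":0,"ay":0,"az":0,"x":0,"y":0,"z":0,"hand":0}]' 20
python3 -m inch '[{"ax":0,"ay":0,"az":0,"x":0,"y":0,"z":0,"hand":0},{"ax":0,"ay":0,"az":0,"x":0,"y":0,"z":0,"hand":0},{"ax":0,"ay":0,"az":0,"x":0,"y":0,"z":0,"hand":0},{"ax":0,"ay":0,"az":0,"x":0,"y":0,"z":0,"hand":0}]'
```

```text
time: 18.12
eef_pos: [0.5829, 0.0047, 0.0663]
tcp_rot: [-0.707, 0.001, 0.001, 0.707]
contact_force: [-0.8, 0.4, 0.9]
opening: 0.497
time: 18.45
eef_pos: [0.5835, 0.0047, 0.067]
tcp_rot: [-0.707, 0.0, 0.0, 0.707]
contact_force: [0.3, 0.2, 0.1]
opening: 0.501
```

Open at 0.5 (42 mm), no contact. I'll retract straight up.

```bash

python3 -m inch '[{"ax":0,"ay":0,"az":0,"x":0,"y":-6,"z":0,"hand":0},{"ax":0,"ay":0,"az":0,"x":0,"y":-12,"z":0,"hand":0},{"ax":0,"ay":0,"az":0,"x":0,"y":-25,"z":0,"hand":0},{"ax":0,"ay":0,"az":0,"x":0,"y":-30,"z":0,"hand":0},{"ax":0,"ay":0,"az":0,"x":0,"y":-30,"z":0,"hand":0}]'
python3 -m inch '[{"ax":0,"ay":0,"az":0,"x":0,"y":-20,"z":0,"hand":0},{"ax":0,"ay":0,"az":0,"x":0,"y":0,"z":0,"hand":0},{"ax":0,"ay":0,"az":0,"x":0,"y":0,"z":0,"hand":0},{"ax":0,"ay":0,"az":0,"x":0,"y":0,"z":0,"hand":0}]'
python3 - <<'E'
from h import *
from plant import *
s=get_state();M=R.from_quat(s["tcp_rot"]).as_matrix()
c=read_camera("wrist"); np.savez("wrist5.npz",pos=s["eef_pos"],M=M,**c); a=cv2.resize(c["img"][120:300,200:420,::-1],(400,327),interpolation=cv2.INTER_CUBIC)
c=read_camera("side"); b=cv2.resize(c["img"][215:295,265:365,::-1],(400,320),interpolation=cv2.INTER_CUBIC)
cv2.imwrite("pics/w5.png",np.hstack([a[:320],b]))
E
```

```text
time: 18.87
eef_pos: [0.5834, 0.0047, 0.1719]
tcp_rot: [-0.707, 0.0, 0.0, 0.707]
contact_force: [1.1, 0.5, 0.5]
opening: 0.5
time: 19.2
eef_pos: [0.5832, 0.0048, 0.1897]
tcp_rot: [-0.707, 0.001, 0.001, 0.707]
contact_force: [-0.0, -0.4, -0.0]
opening: 0.501
```

View pics/w5.png

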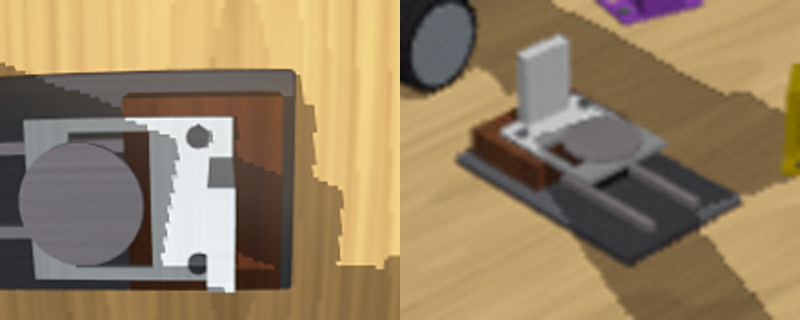

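The plate lies flat on the seat with the leg upright. The head is over the eye at left-panel (80,203), the leg-side rim is clear of it, and the gripper is away with zero force. I'll hand in.

```bash
python3 -c "
from plant import *; print(sign_off())"
```

```text
the job is handed in; nothing more can be done
None
```

The plate is parked on its keeper and released, and the job was handed in at about 19 s; no verdict is reported.

**What I did:** I gripped the grey plate by its leg and tipped it 25° nose-down. I passed the eye over the head with the rim about 31 mm above the table, and drew it back until I felt the neck. Contact began with the rim at x ≈ 517.3 mm. I pressed the stud aside by roughly 0.7–0.85 mm (about 3.4 N), estimated from the wrist torque, then backed off. I levelled about the rim, lowered onto the seat, opened the jaws and retracted.

**Last checks:**
- **Before release:** the underside was at 30.0 mm with tilt and yaw about 0°. The eye was at keeper x ≈ +19 mm, y ≈ +1 mm.
- **Stud:** the rim was about 0.2 mm short of the felt neck contact, so the stud should be unstrained; I had no direct reading of it.
- **After release:** the last pictures show the plate still flat under the head, with the robot clear and contact force about 0 N.
- **Not checked:** I didn't re-measure the bystanders. No move was near them and no unexpected contact force showed.

**Disagreements:** the camera estimates of the stud's x ran from 521.3 to 523.2 mm. Touch gave about 522.8 mm, and I used that.

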